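# Hold the pump rotor on its shaft flat

## Task

Refit the roller rotor of the buffer pump: swing the keeper lever on the pump head up and right back, then pinch the bare drive shaft and turn it until you feel its flat square under the finger pad on the pump's front side. Then slide the rotor down the shaft, set screw over that flat and facing the front of the pump, until it sits fully on the shoulder, and finish while still gripping it there by its hub so that I can tighten the screw. Leave the lever up and everything else on the bench where it is.

Things in the scene. Friction and masses are not known exactly. Their poses are not given: they have to be found in the camera images.
- pump: ivory bench pump, fixed, 150 (x) x 190 (y) x 85 mm high; origin on the bench under its middle, z up. Its front with the dial faces its +x. The drive shaft stands on its z axis on the deck (height 85). A grey track 20 mm high, 37 to 45 mm from the axis, surrounds the shaft on the rear side; grey guides 14 mm high stand at x = 62, y = +-41; the lever's hinge bracket, 74 mm above the deck, at y = +72
- shaft_top (a point): middle of the drive shaft's top end, fixed in the pump, 138 mm above the bench. Steel shaft, 16 mm in diameter, 1.3 mm chamfer at the top; it stands 50 mm above a 24 mm wide, 3 mm high shoulder on the deck (shoulder's top 88 mm above the bench: the rotor rests there)
- drive_shaft (a joint): turning angle of the drive shaft, anticlockwise seen from above; 0 when its flat faces the front of the pump (pump +x). It turns by hand against a friction of 0.05 N m and stays where it is left; stops at +-3.1. At the start it stands at +0.7 to +1.6
- shaft_flat (a point): the shaft's flat (also drive_shaft_c3): 3 mm deep (5 mm from the axis), 12 mm wide, 28.5 mm long, up to 1.3 mm below the shaft's top. Origin mid-face, 15.5 mm below the top; +x points out of the face, y across it, z up. Pinched squarely across the flat the shaft measures 13 mm (a firm grip reads 1 mm less), about 1.3 more when 0.4 rad askew, 16 elsewhere; the pinch does not turn it
- keeper_lever (a joint): angle of the keeper lever; 0 lying level across the end of the shaft, grows as the ball end rises, 1.57 upright, 1.9 stop, leaning back past upright. It has a stiff pivot (0.07 N m) and stays where it is left. At the start it stands at 0 to 0.15
- keeper_ball (a point): centre of the black ball, 18 mm in diameter, on the lever's free end, 134 mm from the hinge axis; at angle 0 at pump x = 0, y = -62, 149 mm above the bench. The lever is an aluminium bar 12 mm wide, 8 mm thick, with a 16 mm wide pad underneath over the shaft end; an 8 mm neck joins bar and ball
- keeper_hinge (a point): on the keeper lever's hinge axis, which is parallel to the pump's x axis: pump x = 0, y = 72, 149 mm above the bench
- rotor: roller rotor, 0.2 kg, upright on the bench: two 62 mm discs with six white rollers, together 22 mm high, and above them a 30 mm hub up to height 50. Bore 17.5 mm. Origin: centre of the underside, z up, +x towards the set screw. The screw's 4.5 mm tip stands into the bore (6 mm from the axis, height 31), so it goes down the last 19 mm only with the screw over the flat (within about 18 degrees)
- set_screw (a point): outer end of the set screw's round head (9 mm in diameter, stands 6 mm out of the hub): 21 mm from the rotor's axis, on its +x side, 31 mm above its underside
- hub_grip (a point): on the rotor's axis 43 mm above its underside, where the 30 mm hub is best gripped, with the fingers on the two sides without the screw
- hex_key: L-shaped dark steel hex key, 83 mm long, 6 mm thick, flat on the bench in front of the pump; leave alone
- spare_collar: plain aluminium ring without screw, 36 mm in diameter, 14 mm high, on the bench between rotor and pump; leave alone
- tip_rack: pipette tip box, blue with white lid, 85 x 122 x 90 mm; leave alone
- gel_tray: clear flat gel casting tray with grey bars, 130 x 115 x 12 mm; leave alone
- pipette: micropipette lying on the bench, 237 mm long, 27 mm thick; leave alone
- beaker: empty glass beaker, 72 mm in diameter, 95 mm high; leave alone
- buffer_bottle: closed glass bottle with blue cap, 86 mm in diameter, 180 mm high; leave alone
Not all that is in view belongs to the job. What is meant by the rotor is not red, and is the smaller of those in its own colour.

How it is judged:
By the outcome, as a careful person would: the job done as asked, in the order asked, and still so for the second after the job is handed in, while the arm keeps its last pose, push and grip.
It also fails if it takes over 64 s, if anything falls off the work surface, if the arm or the gripper's body presses on something with over 40 N, if the wrist force passes 120 N, or if a joint passes its speed limit or range.

## Robot

A 6-joint arm with a two-finger parallel gripper is mounted at the origin on the work surface. World frame = base frame: x ahead of the robot, y to its left, z up, the work surface at z = 0. Lengths are in m, angles in rad, forces in N, time in s.
With the tool pointing down it reaches from about 0.375 to 0.975 m from the base axis. Payload 3.8 kg.
Tool frame: the origin (TCP) lies midway between the tips of the shut fingers; the grasp point (between the pads) lies behind it (r.pinch_z is the z of the grasp point in the tool frame, in m); z points along the fingers, y is the line along which they close (so a half turn about z gives the same grasp; the last joint's range is limited). The gripper opens to 88 mm and grips with 3 to 60 N. Pads are 18 mm wide; open, the fingers measure 123 mm over their backs; the gripper's body (75 mm by 187 mm) begins 45 mm behind the grasp point.
Start: joints at [-1.143, 0.264, 1.604, -0, 1.274, -0.037], TCP at [0.303, -0.603, 0.215] pointing down, gripper open.
Joint ranges: [-2.63, 2.63], [-0.94, 2.18], [0.31, 2.57], [-1.31, 4.45], [0, 2.66], [-2.55, 2.55]. Speed limits (rad/s): [2.57, 2.57, 3.14, 3.14, 3.14, 3.14].

## Interface

Orientations are given as a unit quaternion [w, x, y, z].
In Python, from rig import sensors, get_image, camera_info, hand_in, search_frame, r gives the robot as it stands.
- The arm moves only by the shell command python3 -m crank 'ROWS' [FORCE]. ROWS is JSON, a list of rows, each an object with "xyz": the shift along the tool's x, y, z in units of 50 mm (1.0 is 50 mm), a list of three; "twist": the turn, a rotation vector about the tool's x, y, z in units of 10 degrees (1.0 is 10 degrees), a list of three; "jaw": the finger opening in mm, from 0 to 88.1. In form: [{"xyz": [x, y, z], "twist": [wx, wy, wz], "jaw": jaw}, ...]. A call has 1 to 5 rows; each row is the pose to reach, as a shift and turn from the pose commanded when the call began, along the tool's axes at that moment; what a row does not reach only later rows make up. A row lasts 1/8 s, in which the tool goes at most 62.5 mm and 10.7 degrees, less where a joint would pass 70% of its speed; a pose out of reach is approached as far as the arm can. A call with a gripper value outside its range is refused whole. The fingers move at their own pace and stop on an object; FORCE is the grip in N (left out, the last holds). Time passes only in rows, so rows that repeat a pose let the fingers close. It gives the time, the measured TCP pose, the force, the opening and the grip force at its end, in the units of the state.
- sensors.state(): the state, without advancing time (a new reading comes with each control period).
- get_image(name): name is "scene" or "top" or "wrist"; returns the picture (384x512x3 uint8, red, green, blue); there is no depth.
- camera_info(name): a dict with "vfov" (degrees; the focal length in pixels is half the picture's height over the tangent of half this angle, whatever the lens; pixels are square), "cx", "cy" (the principal point, pixels), "T" (4x4, takes a point from camera to world coordinates). Camera axes: x right, y down, z forward; pixel columns grow to the right and rows downward; lengths in m; the calibration is good to about 2 mm. A picture is of the moment at which its call begins: read the wrist's pose just before it. camera_info takes no time and is no camera call; for the wrist camera it gives the pose at the moment of the call.
- hand_in(): hands the job in; it is judged then, once.
Trained networks look in the newest picture that a camera, given by its name, has taken for a name from the list of things; names that differ only in an ending like _2 or _b are one class to them, and where a whole thing is asked for, a point or a joint stands for the part that bears it (a point fixed in the world has none). Each returns a list of dicts, best first, with "p" (0 to 1); they miss things now and then, are a little off and sometimes report something else, mostly with a low value. They report only what shows in the picture. A call takes as long as a camera call. They do not tell look-alikes from the thing itself.
- search_frame(name, camera): "location" ([x, y, z] in m, in world coordinates, good to about 4 mm: the middle of the surface that is visible of it).
The state is a dict: "time": time; "joints": joint angles; "qvel": joint speeds; "effort": joint torques, N m; "ee_pos": TCP position; "orientation": TCP orientation; "force": force on the tool from outside, world axes, zero at the start; "torque": the same for the moment, N m; "gripper_width": finger opening in m; "gripper_force": force on a finger pad.
Only numpy, scipy, OpenCV 4.12 (cv2) and the standard library are available. Lean on these libraries where they do the work, as an engineer would, in place of code of your own. Each camera call takes 0.05 s, during which the arm holds its last target. There are 200 camera calls.

## Working session

There is one attempt and no reset: what is moved stays moved. The work goes in short steps, Python scripts to look and compute and a shell command to move; the robot and the scene stay as the last step left them, time stands still between calls to the robot, and variables do not carry over. Pictures are saved under pics/ and viewed, at most 10 in all, crops included, and the job is handed in when it is done.

```bash
ls; mkdir -p pics; python3 - <<'E'
from rig import *
import cv2, numpy as np
s=sensors.state(); print({k:np.round(v,3).tolist() for k,v in s.items()}, r.pinch_z)
ims=[]
for n in("scene","top"):
    im=get_image(n); cv2.imwrite(f"pics/{n}0.png",im[...,::-1]); 
    c=camera_info(n); print(n,c["vfov"],c["cx"],c["cy"],np.round(c["T"],3).tolist())
    for k in("pump","rotor","keeper_ball","shaft_top","spare_collar","keeper_hinge","set_screw"):
        print(k,[(round(d["p"],2),np.round(d["location"],3).tolist()) for d in search_frame(k,n)[:4]])
E
```

```text
pics
{'time': 0.0, 'joints': [-1.143, 0.265, 1.605, -0.0, 1.274, -0.037], 'qvel': [-0.0, 0.001, -0.001, -0.001, -0.0, -0.001], 'effort': [0.002, -50.211, -35.687, 0.073, 0.029, -0.0], 'ee_pos': [0.302, -0.603, 0.214], 'orientation': [-0.001, 0.973, 0.23, -0.0], 'force': [-0.306, -0.053, 0.205], 'torque': [-0.011, 0.017, -0.017], 'gripper_force': 0.0, 'gripper_width': 0.088} -0.0187
scene 44.63062236066572 251.94262220108192 196.8749873471987 [[-0.831, 0.405, -0.381, 1.045], [0.556, 0.587, -0.589, 0.796], [-0.015, -0.701, -0.713, 1.088], [0.0, 0.0, 0.0, 1.0]]
pump [(0.79, [0.574, 0.094, 0.087])]
rotor [(0.82, [0.454, -0.258, 0.03]), (0.79, [0.566, -0.272, 0.024]), (0.56, [0.539, -0.166, 0.021])]
keeper_ball [(0.73, [0.629, 0.479, 0.12]), (0.71, [0.557, 0.067, 0.16])]
shaft_top [(0.63, [0.582, -0.46, 0.02]), (0.6, [0.574, 0.095, 0.085]), (0.25, [0.4, 0.377, 0.09])]
spare_collar [(0.48, [0.446, -0.114, 0.016])]
keeper_hinge [(0.76, [0.571, 0.099, 0.085])]
set_screw [(0.85, [0.567, -0.278, 0.023]), (0.75, [0.538, -0.164, 0.024]), (0.63, [0.456, -0.258, 0.032]), (0.62, [0.572, 0.096, 0.087])]
top 52.3496610410537 249.2706939184929 189.83759701222695 [[-0.02, -0.995, 0.103, 0.405], [-1.0, 0.019, -0.013, 0.009], [0.011, -0.103, -0.995, 1.48], [0.0, 0.0, 0.0, 1.0]]
pump [(0.84, [0.548, 0.053, 0.081])]
rotor [(0.71, [0.449, -0.276, 0.029]), (0.7, [0.562, -0.282, 0.023]), (0.63, [0.53, -0.172, 0.022])]
keeper_ball [(0.49, [0.553, 0.064, 0.16])]
shaft_top [(0.74, [0.547, 0.054, 0.085])]
spare_collar [(0.4, [0.455, -0.113, 0.015])]
keeper_hinge [(0.62, [0.547, 0.057, 0.089])]
set_screw [(0.93, [0.448, -0.266, 0.033]), (0.55, [0.561, -0.28, 0.023]), (0.52, [0.532, -0.173, 0.024])]
```

View pics/scene0.png

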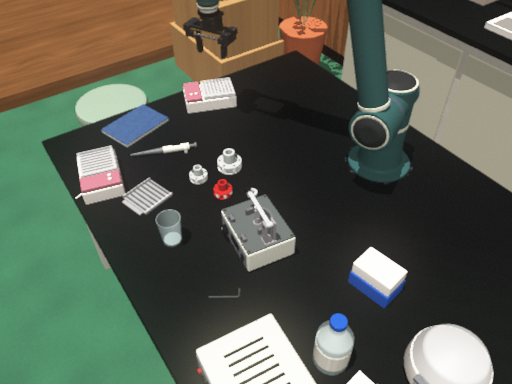

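View pics/top0.png

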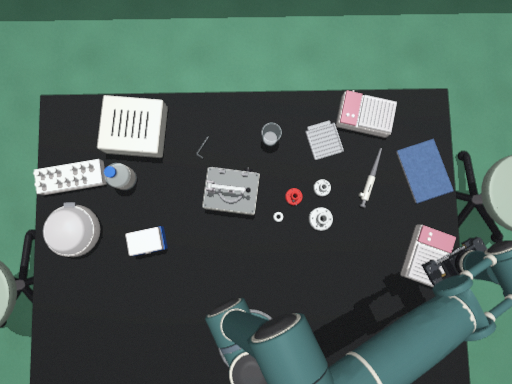

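Scene: the candidates are the red rotor (222,189), the large white one (229,160), the small white one (198,174), and the plain collar. The target is the small white one, also at top (322,187), around world (0.56,-0.28). The hex key is on the pump's far side, so the pump's front points to world +x. Next is one close crop.

```bash
python3 - <<'E'
import cv2, numpy as np
s=cv2.imread("pics/scene0.png");t=cv2.imread("pics/top0.png")
f=lambda i,a:cv2.resize(i[a[1]:a[3],a[0]:a[2]],(400,300),interpolation=cv2.INTER_CUBIC)
cv2.imwrite("pics/c0.png",np.vstack([np.hstack([f(s,(208,180,308,255+15)),f(t,(191,154,271,214+14))]),np.hstack([f(s,(180,140,260,200)),f(t,(270,165,350,225+0))])]))
E
```

```text
(no output)
```

View pics/c0.png

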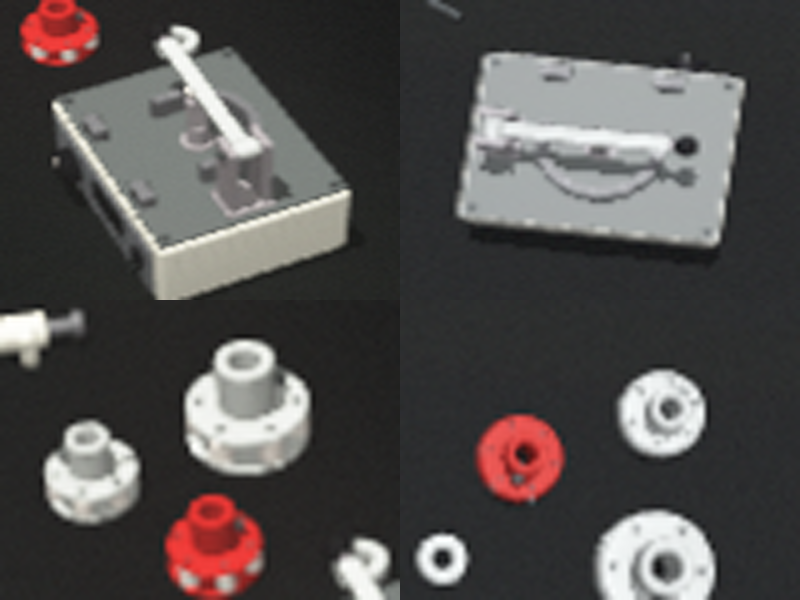

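The crops confirm the small white rotor at scene crop (92,470) and top crop (660,412), with its screw out of sight. The lever's ball is at top (248,190) and its hinge at (210,190). Next I work out the pump pose from the deck corners.

```bash
cat > h.py <<'E'
from rig import *
import cv2, numpy as np
from scipy.spatial.transform import Rotation as R
def ray(n,px,z,c=None):
    c=c or camera_info(n); T=np.array(c["T"]); f=192/np.tan(np.radians(c["vfov"]/2))
    d=T[:3,:3]@[(px[0]-c["cx"])/f,(px[1]-c["cy"])/f,1]; o=T[:3,3]
    return o+d*(z-o[2])/d[2]
def proj(n,P,c=None):
    c=c or camera_info(n); T=np.array(c["T"]); f=192/np.tan(np.radians(c["vfov"]/2))
    q=(np.atleast_2d(P)-T[:3,3])@T[:3,:3]; return q[:,:2]/q[:,2:]*f+[c["cx"],c["cy"]]
def tool():
    s=sensors.state(); q=s["orientation"]; return np.array(s["ee_pos"]),R.from_quat([q[1],q[2],q[3],q[0]])
def go(P,yaw=None):
    "xyz units, and twist z for tool-down with tool y axis along world yaw"
    p,r0=tool(); d=r0.inv().apply(np.array(P)-p)/.05; out=[np.round(d,2).tolist()]
    if yaw is not None:
        y=np.array([np.cos(yaw),np.sin(yaw),0]); z=np.array([0,0,-1.]); 
        for s in(1,-1): 
            t=R.from_matrix(np.c_[np.cross(s*y,z),s*y,z]); out.append(np.round(np.degrees((r0.inv()*t).as_rotvec())/10,2).tolist())
    return out
E
python3 - <<'E'
from h import *
C=np.array([ray("top",p,.085) for p in [(207.6,167.6),(260,173.2),(255,214),(202.6,207)]])
print(C.round(3).tolist(), C.mean(0).round(3),[np.linalg.norm(C[i]-C[i-1]).round(3) for i in range(4)])
y=(C[0]-C[1])+(C[3]-C[2]); x=(C[0]-C[3])+(C[1]-C[2]); print(np.degrees(np.arctan2(y[1],y[0]))-90,np.degrees(np.arctan2(x[1],x[0])))
print("ball",ray("top",(248,189.8),.157), ray("top",(210,189),.149))
print("rotor", ray("top",(270+(662-400)/5,165+411/5),.022),ray("top",(270+(670-400)/5,165+408/5),.05))
P=ray("top",(270+(670-400)/5,165+408/5),.05)
print(go([0.56,-0.10,0.33],0))
E
```

```text
[[0.633, 0.139, 0.085], [0.609, -0.049, 0.085], [0.462, -0.028, 0.085], [0.491, 0.158, 0.085]] [0.549 0.055 0.085] [np.float64(0.143), np.float64(0.19), np.float64(0.148), np.float64(0.189)]
-7.9780306723003775 -7.9675274456284635
ball [ 0.54197755 -0.00420429  0.157     ] [0.54803999 0.1257001  0.149     ]
rotor [ 0.33695252 -0.27685015  0.022     ] [ 0.34030118 -0.27726971  0.05      ]
[[9.12, -6.69, -2.3], [0.0, 0.0, -6.34], [0.0, -0.0, 11.66]]
```

```bash
python3 - <<'E'
from h import *
print(go([0.53,-0.30,0.30],np.radians(-8)))
p,r0=tool();c=camera_info("wrist");T=np.array(c["T"]);print(r0.inv().apply(T[:3,3]-p),(r0.inv().as_matrix()@T[:3,:3]).round(2).tolist(),c["vfov"])
E
```

```text
[[6.79, -3.39, -1.7], [0.0, 0.0, -5.54], [0.0, -0.0, 12.46]]
[ 0.08382348 -0.00123978 -0.16887628] [[0.0, -0.95, -0.32], [1.0, -0.0, 0.0], [-0.0, -0.32, 0.95]] 64.23354258455385
```

```bash
A='{"xyz":[6.8,-3.4,-1.7],"twist":[0,0,-5.5],"jaw":60}'
python3 -m crank '[{"xyz":[1.0,-0.5,-0.8],"twist":[0,0,-0.7],"jaw":60},{"xyz":[2,-1,-1.2],"twist":[0,0,-1.5],"jaw":60},{"xyz":[3,-1.5,-1.5],"twist":[0,0,-2.5],"jaw":60},{"xyz":[4,-2,-1.7],"twist":[0,0,-3.5],"jaw":60},{"xyz":[5,-2.5,-1.7],"twist":[0,0,-4.5],"jaw":60}]'
python3 - <<'E'
from h import *
print(go([0.53,-0.30,0.30],np.radians(-8)))
E
```

```text
time: 1.42
ee_pos: [0.4714, -0.3785, 0.302]
orientation: [0.002, 0.809, 0.587, 0.0]
force: [1.3, 0.2, -0.5]
gripper_width: 0.0598
gripper_force: 0.0
[[1.86, 0.63, 0.04], [0.02, 0.01, -1.0], [0.01, -0.02, 17.0]]
```

```bash

python3 -m crank '[{"xyz":[0.9,0.3,0],"twist":[0,0,-0.5],"jaw":60},{"xyz":[1.86,0.63,0],"twist":[0,0,-1],"jaw":60},{"xyz":[1.86,0.63,0],"twist":[0,0,-1],"jaw":60},{"xyz":[1.86,0.63,0],"twist":[0,0,-1],"jaw":60}]'
python3 - <<'E'
from h import *
c=camera_info("wrist"); im=get_image("wrist"); cv2.imwrite("pics/w1.png",im[...,::-1]); np.save("w1.npy",np.array(c["T"])); print(c["cx"],c["cy"])
for k in("rotor","set_screw","hub_grip"):
    for d in search_frame(k,"wrist")[:4]: print(k,round(d["p"],2),np.round(d["location"],3),proj("wrist",d["location"],c).round(0))
E
```

```text
time: 1.92
ee_pos: [0.529, -0.3014, 0.3002]
orientation: [0.0, 0.757, 0.654, -0.0]
force: [0.1, -1.1, 0.7]
gripper_width: 0.0599
gripper_force: 0.0
257.7239793748738 189.65598489324464
rotor 0.89 [ 0.53  -0.172  0.025] [[245.  51.]]
rotor 0.75 [ 0.561 -0.281  0.022] [[278. 129.]]
rotor 0.6 [ 0.45  -0.267  0.026] [[200. 131.]]
set_screw 0.73 [ 0.453 -0.27   0.03 ] [[202. 133.]]
set_screw 0.58 [ 0.526 -0.176  0.022] [[242.  54.]]
set_screw 0.56 [ 0.565 -0.282  0.022] [[281. 129.]]
hub_grip 0.9 [ 0.562 -0.28   0.028] [[279. 129.]]
hub_grip 0.88 [ 0.45  -0.269  0.029] [[201. 133.]]
hub_grip 0.65 [ 0.53  -0.174  0.023] [[245.  52.]]
```

View pics/w1.png

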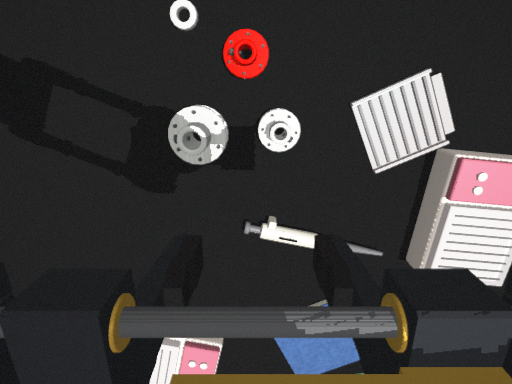

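The wrist view shows the red rotor (245,52), the large white one (199,134), the target small white one (279,130) and the collar (183,14). Next stop is the lever, with a look at the pump on the way.

```bash

python3 -m crank '[{"xyz":[1,0,0],"twist":[0,0,0],"jaw":45},{"xyz":[2,0,0],"twist":[0,0,0],"jaw":45},{"xyz":[3,0,0],"twist":[0,0,0],"jaw":45},{"xyz":[3.4,0.8,0],"twist":[0,0,0],"jaw":45},{"xyz":[3.4,0.8,0],"twist":[0,0,0],"jaw":45}]'
python3 - <<'E'
from h import *
c=camera_info("wrist"); im=get_image("wrist"); cv2.imwrite("pics/w2.png",im[...,::-1]); 
for k in("pump","keeper_ball","shaft_top","keeper_hinge","shaft_flat"):
    for d in search_frame(k,"wrist")[:3]: print(k,round(d["p"],2),np.round(d["location"],3),proj("wrist",d["location"],c).round(0))
import json;json.dump({k:np.array(v).tolist() for k,v in c.items()},open("w2.json","w"))
E
```

```text
time: 2.75
ee_pos: [0.5948, -0.1384, 0.2996]
orientation: [-0.0, 0.756, 0.654, 0.0]
force: [-0.8, -1.0, 0.3]
gripper_width: 0.0451
gripper_force: 0.0
pump 0.61 [0.552 0.005 0.087] [[202.  38.]]
keeper_ball 0.92 [0.543 0.007 0.162] [[178.  24.]]
shaft_top 0.56 [ 0.548 -0.001  0.08 ] [[201.  45.]]
shaft_top 0.22 [0.543 0.012 0.166] [[176.  18.]]
keeper_hinge 0.58 [0.548 0.    0.082] [[201.  43.]]
keeper_hinge 0.38 [ 0.771 -0.094  0.06 ] [[390.  98.]]
```

View pics/w2.png

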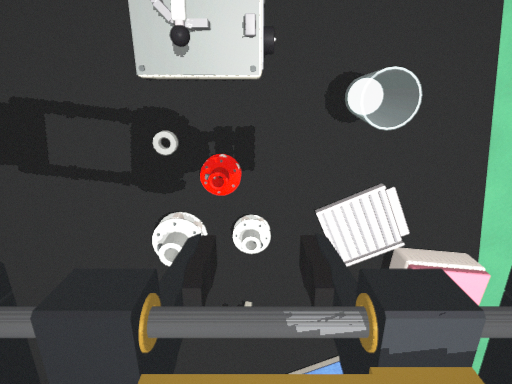

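The ball is at (180,36) and the dial at (270,40), so the front is world +x. The deck's near edge runs from (139,74) to (261,74).

```bash
python3 - <<'E'
from h import *
import json;c=json.load(open("w2.json"));
a=ray("wrist",(138,74),.085,c);b=ray("wrist",(262,74),.085,c);print(a,b,np.linalg.norm(b-a),np.degrees(np.arctan2(*(b-a)[1::-1])))
m=(a+b)/2; w=np.radians(-8); print("centre",m+.095*np.array([-np.sin(w),np.cos(w),0]))
for z in(.149,.158,.168): print(ray("wrist",(180,36),z,c))
B=ray("wrist",(180,36),.157,c)
print(go([B[0],B[1],.235],w))
E
```

```text
[ 0.4690389  -0.02158292  0.085     ] [ 0.61299965 -0.04258509  0.085     ] 0.14548467439906143 -8.300224339728128
centre [0.55424072 0.06199146 0.085     ]
[ 5.40085919e-01 -1.97895072e-04  1.49000000e-01]
[ 0.54194483 -0.00171955  0.158     ]
[ 0.54401029 -0.00341028  0.168     ]
[[2.59, -1.42, 1.31], [0.0, 0.0, -0.05], [0.0, -0.0, 17.95]]
```

```bash

python3 -m crank '[{"xyz":[0.8,-0.5,0.3],"twist":[0,0,0],"jaw":45},{"xyz":[1.7,-1,0.7],"twist":[0,0,0],"jaw":45},{"xyz":[2.58,-1.41,1.2],"twist":[0,0,0],"jaw":45},{"xyz":[2.58,-1.41,1.3],"twist":[0,0,0],"jaw":45},{"xyz":[2.58,-1.41,1.3],"twist":[0,0,0],"jaw":45}]'
python3 - <<'E'
from h import *
print(go([.5425,-.002,.143],np.radians(-8)))
im=get_image("wrist"); cv2.imwrite("pics/w3.png",im[...,::-1]); c=camera_info("wrist")
for k in("keeper_ball","keeper_hinge"):
    for d in search_frame(k,"wrist")[:3]: print(k,round(d["p"],2),np.round(d["location"],3),proj("wrist",d["location"],c).round(0))
print(proj("wrist",[[.5425,-.002,.158],[.551,.059,.138],[.561,.130,.149]],c).round(0))
E
```

```text
time: 3.68
ee_pos: [0.5424, -0.0017, 0.2353]
orientation: [0.0, 0.757, 0.654, -0.0]
force: [0.4, -0.4, 1.0]
gripper_width: 0.045
gripper_force: 0.0
[[-0.0, 0.0, 1.85], [0.0, 0.0, -0.04], [0.01, -0.0, 17.96]]
keeper_ball 0.56 [0.552 0.076 0.155] [[255.  94.]]
keeper_hinge 0.79 [0.554 0.072 0.08 ] [[258.  95.]]
[[258. 190.]
 [257. 114.]
 [257.  16.]]
```

View pics/w3.png

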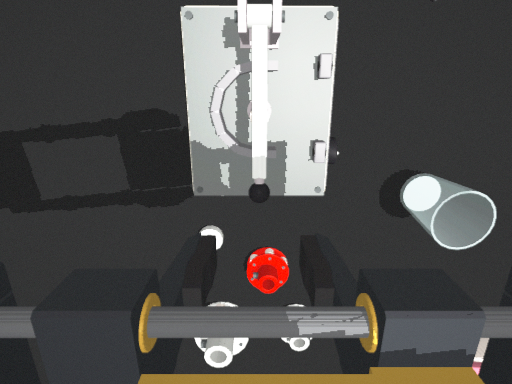

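The ball is at (260,192), within 2 px of where I predicted. Deck corners are (190,194), (324,194), (337,7) and (182,8). Descend and grip.

```bash

python3 -m crank '[{"xyz":[0,0.02,0.9],"twist":[0,0,0],"jaw":45},{"xyz":[0,0.02,1.85],"twist":[0,0,0],"jaw":45},{"xyz":[0,0.02,1.85],"twist":[0,0,0],"jaw":30},{"xyz":[0,0.02,1.85],"twist":[0,0,0],"jaw":0},{"xyz":[0,0.02,1.85],"twist":[0,0,0],"jaw":0}]' 10
python3 -m crank '[{"xyz":[0,0,0],"twist":[0,0,0],"jaw":0},{"xyz":[0,0,0],"twist":[0,0,0],"jaw":0}]'
python3 - <<'E'
from h import *
T=np.array(camera_info("wrist")["T"]); c=camera_info("wrist"); 
# pose at w3: same orientation, tcp moved straight down
p,_=tool(); T[2,3]+= .2353-p[2]; T[0,3]+=.5424-p[0];T[1,3]+=-.0017-p[1]; c["T"]=T
C=np.array([ray("wrist",q,.085,c) for q in[(190,194),(324,194),(337,7),(182,8)]])
print(C.round(4),C.mean(0),[np.linalg.norm(C[i]-C[i-1]).round(3) for i in range(4)])
for a,b in((0,1),(3,2)): print(np.degrees(np.arctan2(*(C[b]-C[a])[1::-1])))
E
```

```text
time: 4.45
ee_pos: [0.5457, -0.0015, 0.1456]
orientation: [0.002, 0.757, 0.653, 0.002]
force: [1.2, -0.0, -0.4]
gripper_width: 0.0173
gripper_force: 0.0
time: 4.7
ee_pos: [0.5442, -0.0011, 0.1438]
orientation: [0.001, 0.757, 0.654, 0.001]
force: [0.2, -0.6, -0.1]
gripper_width: 0.0005
gripper_force: 0.1
[[ 0.4635 -0.0194  0.085 ]
 [ 0.6103 -0.0411  0.085 ]
 [ 0.636   0.139   0.085 ]
 [ 0.4953  0.1588  0.085 ]] [0.55126344 0.05931452 0.085     ] [np.float64(0.181), np.float64(0.148), np.float64(0.182), np.float64(0.142)]
-8.406756018971812
-8.00326687682583
```

The fingers shut on nothing, so I look again.

```bash
python3 - <<'E'
from h import *
w=get_image("wrist");s=get_image("scene")
c=cv2.resize(s[170:260,200:320],(512,384),interpolation=cv2.INTER_CUBIC)
cv2.imwrite("pics/w4.png",cv2.resize(np.hstack([w,c]),(800,300))[...,::-1])
print(tool()[0], proj("scene",tool()[0]))
E
```

```text
[ 0.54397798 -0.00111252  0.14330422] [[247.87524314 193.97421769]]
```

View pics/w4.png

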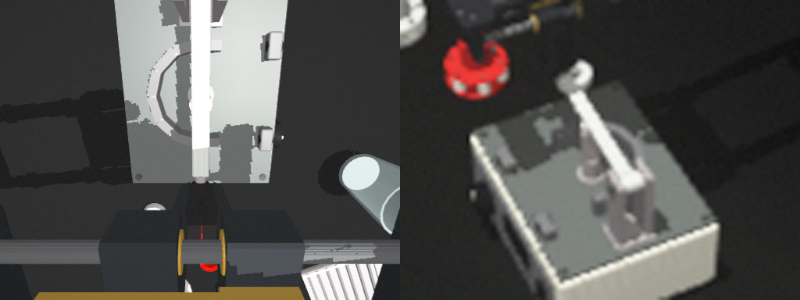

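```bash

python3 -m crank '[{"xyz":[0,0,0],"twist":[0,0,0],"jaw":45},{"xyz":[0,0,0],"twist":[0,0,0],"jaw":45},{"xyz":[0,0,0],"twist":[0,0,0],"jaw":45}]'
python3 - <<'E'
from h import *
for n in("wrist","scene","top"):
    c=camera_info(n); im=get_image(n); cv2.imwrite(f"pics/x_{n}.png",im[...,::-1])
    for d in search_frame("keeper_ball",n)[:3]: print(n,round(d["p"],2),np.round(d["location"],3),proj(n,d["location"],c).round(0))
    H=np.array([.561,.130,.149]); u=np.array([-.139,-.990,0])
    for a in(0,.1,.2,-.1): print(a,proj(n,[H+.134*(np.cos(a)*u+np.sin(a)*np.array([0,0,1])),H+.12*(np.cos(a)*u+np.sin(a)*np.array([0,0,1]))],c).round(1).tolist())
im=cv2.imread("pics/x_wrist.png",0)
print(im[190:290:3,200:320:4])
E
```

```text
time: 5.18
ee_pos: [0.5434, -0.0011, 0.1426]
orientation: [-0.0, 0.757, 0.654, -0.0]
force: [0.2, 0.1, -0.1]
gripper_width: 0.0285
gripper_force: 0.0
wrist 0.6 [0.55  0.062 0.155] [[255. 130.]]
0 [[257.8, 239.4], [257.7, 217.8]]
0.1 [[257.8, 249.8], [257.7, 225.8]]
0.2 [[257.8, 259.6], [257.6, 232.8]]
-0.1 [[257.8, 228.4], [257.7, 208.9]]
scene 0.6 [0.555 0.064 0.157] [[258. 206.]]
scene 0.44 [0.631 0.476 0.118] [[334. 343.]]
0 [[248.0, 192.0], [250.1, 195.1]]
0.1 [[248.0, 188.8], [250.1, 192.3]]
0.2 [[248.2, 185.9], [250.3, 189.7]]
-0.1 [[248.2, 195.5], [250.3, 198.2]]
top 0.44 [0.562 0.114 0.155] [[213. 185.]]
0 [[247.5, 189.9], [243.5, 189.4]]
0.1 [[247.4, 189.5], [243.3, 189.1]]
0.2 [[246.8, 189.0], [242.7, 188.6]]
-0.1 [[247.3, 190.3], [243.3, 189.8]]
[[109 109 111 ... 112 109 110]
 [111 113 112 ... 108 112 113]
 [111 111 111 ... 111 111 111]
 ...
 [ 41  40  41 ...  42  35  43]
 [ 41  38  38 ...  33  36  44]
 [ 44  49  48 ...  51  48  44]]
```

```bash
python3 - <<'E'
import cv2,numpy as np
w=cv2.imread("pics/x_wrist.png")[170:320,180:340];s=cv2.imread("pics/x_scene.png")[165:240,210:290]
g=lambda i:cv2.convertScaleAbs(cv2.resize(i,(400,375),interpolation=cv2.INTER_CUBIC),alpha=2,beta=20)
cv2.imwrite("pics/c5.png",np.hstack([g(w),g(s)]))
E
```

```text
(no output)
```

View pics/c5.png

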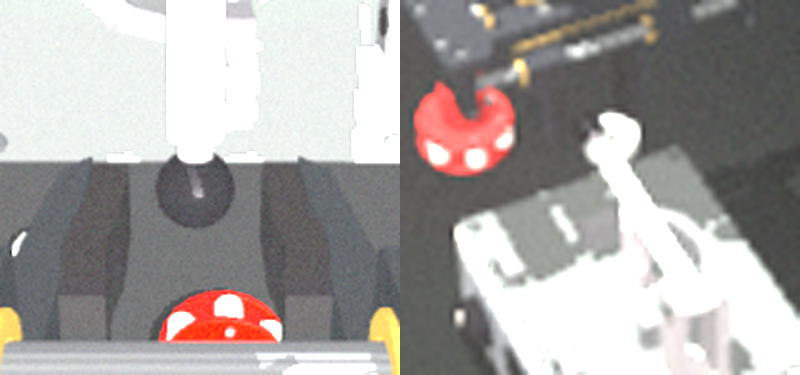

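The ball is at wrist (258,246), on the lever arc at about 0.06 rad, and it lies between the open fingers. I'll retry slightly lower, watching the closing.

```bash

python3 -m crank '[{"xyz":[-0.06,-0.02,0.08],"twist":[0,0,0],"jaw":30},{"xyz":[-0.06,-0.02,0.08],"twist":[0,0,0],"jaw":24}]' 12
for i in 1 2 3; do python3 -m crank '[{"xyz":[0,0,0],"twist":[0,0,0],"jaw":14}]' | tr '\n' ' '; echo; done
python3 - <<'E'
from h import *
w=get_image("wrist"); cv2.imwrite("pics/x6.png",w[...,::-1]); print(tool()[0])
E
```

```text
time: 5.72
ee_pos: [0.5416, -0.0042, 0.1381]
orientation: [-0.0, 0.757, 0.654, -0.0]
force: [0.9, -0.3, 0.5]
gripper_width: 0.0275
gripper_force: 0.0
time: 5.85 ee_pos: [0.542, -0.004, 0.1386] orientation: [-0.0, 0.757, 0.654, -0.0] force: [0.6, -0.3, 1.0] gripper_width: 0.0172 gripper_force: 0.1 
time: 5.98 ee_pos: [0.5428, -0.0041, 0.139] orientation: [0.001, 0.757, 0.654, 0.0] force: [1.8, 0.3, -0.2] gripper_width: 0.0141 gripper_force: 0.8 
time: 6.1 ee_pos: [0.5427, -0.0041, 0.139] orientation: [0.0, 0.757, 0.654, 0.0] force: [1.4, 0.1, -0.5] gripper_width: 0.0142 gripper_force: 0.9 
[ 0.54267724 -0.00405107  0.13904925]
```

```bash
python3 - <<'E'
import cv2,numpy as np
w=cv2.imread("pics/x6.png")[170:320,180:340]
cv2.imwrite("pics/c6.png",cv2.convertScaleAbs(cv2.resize(w,(640,600),interpolation=cv2.INTER_CUBIC),alpha=2.5,beta=20))
E
```

```text
(no output)
```

View pics/c6.png

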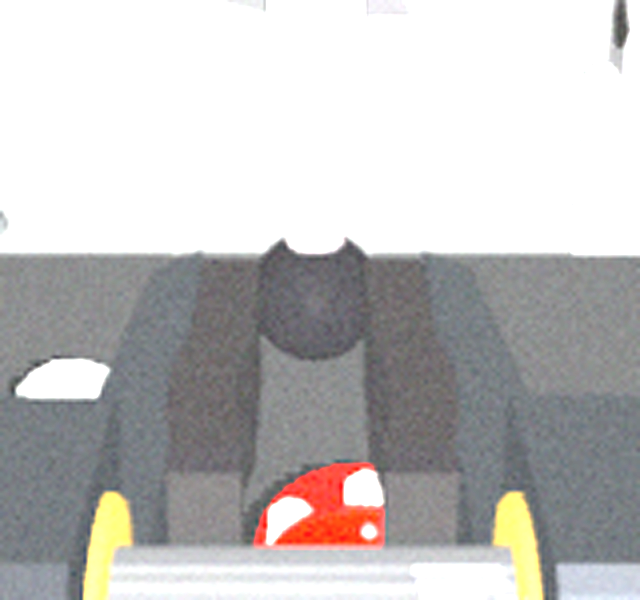

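The ball sits between the pads but close to the fingertips. I go 12 mm lower and grip again.

```bash

python3 -m crank '[{"xyz":[0,0,0],"twist":[0,0,0],"jaw":30},{"xyz":[0,0,0],"twist":[0,0,0],"jaw":30},{"xyz":[0,0,0.24],"twist":[0,0,0],"jaw":30},{"xyz":[0,0,0.24],"twist":[0,0,0],"jaw":16}]' 12
for i in 1 2 3; do python3 -m crank '[{"xyz":[0,0,0],"twist":[0,0,0],"jaw":10}]' | tr '\n' ' '; echo; done
python3 - <<'E'
from h import *
w=get_image("wrist"); g=cv2.cvtColor(w,cv2.COLOR_RGB2GRAY); print(tool()[0]); cv2.imwrite("pics/x7.png",w[...,::-1])
for rr in range(215,300,6): print(rr,' '.join('%3d'%v for v in g[rr,215:305:4]))
E
```

```text
time: 6.65
ee_pos: [0.5407, -0.0039, 0.1249]
orientation: [-0.001, 0.757, 0.654, -0.001]
force: [-0.9, -0.6, -0.8]
gripper_width: 0.0222
gripper_force: 0.3
time: 6.78 ee_pos: [0.5429, -0.0041, 0.1267] orientation: [0.001, 0.757, 0.654, 0.0] force: [3.0, -0.1, -0.7] gripper_width: 0.0167 gripper_force: 12.0 
time: 6.9 ee_pos: [0.5429, -0.004, 0.127] orientation: [0.001, 0.757, 0.654, 0.001] force: [2.1, -0.0, -0.6] gripper_width: 0.0165 gripper_force: 12.0 
time: 7.02 ee_pos: [0.5429, -0.0041, 0.1271] orientation: [0.001, 0.757, 0.654, 0.001] force: [3.9, -0.5, -0.3] gripper_width: 0.0171 gripper_force: 12.0 
[ 0.54285506 -0.00404279  0.12714976]
215 110 106 108 107 107 109 107 108 249 255 215 217 211 218 188 190 192 192 192 108 105 108 110
221 109 108 107 108 106 110 107 106 187 214 213 218 213 216 181 189 190 189 133 106 108 108 108
227 107 108 110 106 107 109 109 107 187 214 215 219 212 218 181 189 188 188 112 108 107 108 106
233 108 106 107  51 106 109 108 105 183 214 212 218 213 218 112 105 107 106 110  89 107 108 108
239  59  43  43  38  39  37  36 103 107 134 160 164 153 107 10
[... 293 characters left out ...]
  34  36  33  38  39  45  42
263  42  39  35  36  36  35  37  30  35  30  33  36  35  30  27  29  34  39  34  34  36  38  44
269  47  36  34  34  33  34  35  48  26  34  37  36  29  31  45  28  36  36  39  39  38  38  42
275  39  34  36  36  36  34  35  48  49  47  46  45  45  50  47  29  30  38  35  34  38  41  41
281  44  36  37  38  40  37  32  45  47  49  49  50  47  45  47  32  34  30  35  39  36  42  39
287  42  35  34  36  36  34  34  49  51  49  51  51  51  48  50  38  33  38  39  40  38  39  41
293  41  45  47  46  47  49  48  49  51  49  36  34  68  69  80  68  44  50  50  51  50  34  41
299  37  46  47  47  47  47  49  48  30  69  68  85  80 171 183 185  45  46  49  46  49  34  47
```

It's held: 12 N, 16.7 mm. Now swing it along the arc.

```bash

python3 -m crank '[{"xyz":[0.03,0,-0.33],"twist":[0,0,0],"jaw":10},{"xyz":[0.12,0,-0.79],"twist":[0,0,0],"jaw":10},{"xyz":[0.33,0,-1.29],"twist":[0,0,0],"jaw":10},{"xyz":[0.72,0,-1.83],"twist":[0,0,0],"jaw":10},{"xyz":[0.72,0,-1.83],"twist":[0,0,0],"jaw":10}]' 12
python3 - <<'E'
from h import *
print(tool()[0]-[.5429,-.0041,.1271])
E
```

```text
time: 7.7
ee_pos: [0.5485, 0.0343, 0.2198]
orientation: [-0.0, 0.756, 0.654, 0.002]
force: [5.5, 2.2, -2.3]
gripper_width: 0.0166
gripper_force: 12.0
[0.00562429 0.03840931 0.09266791]
```

```bash

python3 -m crank '[{"xyz":[0.51,0,-0.43],"twist":[0,0,0],"jaw":10},{"xyz":[1.12,0,-0.72],"twist":[0,0,0],"jaw":10},{"xyz":[1.77,0,-0.85],"twist":[0,0,0],"jaw":10},{"xyz":[2.31,0,-0.83],"twist":[0,0,0],"jaw":10},{"xyz":[2.8,0,-0.72],"twist":[0,0,0],"jaw":10}]' 12
python3 -m crank '[{"xyz":[0.04,0,0.02],"twist":[0,0,0],"jaw":10},{"xyz":[0.04,0,0.02],"twist":[0,0,0],"jaw":10}]' 12
python3 - <<'E'
from h import *
d=tool()[0]-[.5429,-.0041,.1271];print(d, np.hypot(d[0],d[1]))
E
```

```text
time: 8.32
ee_pos: [0.5676, 0.1656, 0.2559]
orientation: [0.005, 0.756, 0.654, -0.004]
force: [-6.0, -40.1, 30.8]
gripper_width: 0.01
gripper_force: 19.2
time: 8.57
ee_pos: [0.5688, 0.169, 0.2563]
orientation: [0.003, 0.757, 0.654, -0.001]
force: [-0.6, -11.1, 10.5]
gripper_width: 0.0127
gripper_force: 13.0
[0.02587246 0.17310468 0.12922395] 0.17502746585574172
```

The lever is at the stop, at about 1.9 rad. Next I release it, rise and go to the shaft.

```bash

python3 -m crank '[{"xyz":[0,0,0],"twist":[0,0,0],"jaw":40},{"xyz":[0,0,0],"twist":[0,0,0],"jaw":40},{"xyz":[0,0,-0.6],"twist":[0,0,0],"jaw":40},{"xyz":[0,0,-1.2],"twist":[0,0,0],"jaw":40},{"xyz":[-0.7,0,-1.2],"twist":[0,0,-0.5],"jaw":40}]' 12
python3 -m crank '[{"xyz":[-0.8,0,0],"twist":[0,0,-0.9],"jaw":40},{"xyz":[-1.55,-0.05,0.3],"twist":[0,0,-1.8],"jaw":40},{"xyz":[-1.55,-0.05,0.3],"twist":[0,0,-2.7],"jaw":40},{"xyz":[-1.55,-0.05,0.3],"twist":[0,0,-3.6],"jaw":36},{"xyz":[-1.55,-0.05,0.3],"twist":[0,0,-4.5],"jaw":32}]' 12
python3 - <<'E'
from h import *
print(go([.551,.0593,.19],np.radians(42)),go([.551,.0593,.106],np.radians(42)))
c=camera_info("wrist");im=get_image("wrist");cv2.imwrite("pics/x8.png",im[...,::-1]);print(proj("wrist",[[.551,.0593,.138]],c))
for k in("shaft_top","shaft_flat","keeper_ball"):
  for d in search_frame(k,"wrist")[:2]: print(k,round(d["p"],2),np.round(d["location"],3),proj("wrist",d["location"],c).round(0))
E
```

```text
time: 9.2
ee_pos: [0.5638, 0.1393, 0.3156]
orientation: [0.0, 0.726, 0.688, 0.002]
force: [0.3, -0.1, -0.3]
gripper_width: 0.0396
gripper_force: 0.0
time: 9.82
ee_pos: [0.5549, 0.0604, 0.2972]
orientation: [-0.001, 0.407, 0.913, -0.0]
force: [0.4, 0.6, 0.3]
gripper_width: 0.032
gripper_force: 0.0
[[0.03, -0.07, 2.14], [-0.01, -0.01, -0.01], [-0.02, 0.02, 17.99]] [[0.03, -0.07, 3.82], [-0.01, -0.01, -0.01], [-0.02, 0.02, 17.99]]
[[254.77107246 165.5668518 ]]
shaft_top 0.59 [0.551 0.075 0.082] [[263. 146.]]
shaft_flat 0.62 [0.546 0.06  0.115] [[252. 157.]]
keeper_ball 0.66 [0.559 0.159 0.249] [[358. 109.]]
```

```bash
python3 - <<'E'
import cv2
g=cv2.imread("pics/x8.png",0)
for y in range(140,196,2): print(y,' '.join('%3d'%v for v in g[y,230:286:2]))
E
```

```text
140 156 231 163 126 129 125 127 124 128 127 126 126 129 228 239 240 240 241 240 242 241 234 235 235 238 137 139 139
142 234 234 234 227 213 217 216 229 159 124 123 124 127 237 239 239 239 240 241 241 240 242 241 241 242 237 140 140
144 233 233 233 234 235 235 236 236 132 124 148 238 238 238 239 239 240 240 240 241 241 242 243 242 242 242 238 139
146 232 233 234 234 234 235 234 130 127 124 125 150 185 176 230 239 240 240 240 241 241 242 242 241 242 242 242 210
148 233 232 233 234 235 234 229 125 126 124 151 182 205 206 254 245 231 240 240 241 241 241 241 242 241 242 242 242
150 232 233 234 233 235 234 229 159 125 162 184 183 165 159 216 255 251 237 240 240 241 240 241 241 242 242 243 242
152 232 233 234 233 236 234 235 159 124 184 175 137 136 140 136 236 255 233 239 240 241 241 242 242 242 242 242 242
154 232 233 233 233 234 234 235 237 183 189 143 134 147 141 250 132 254 253 241 241 240 241 241 241 241 241 241 243
156 231 233 233 232 234 235 234 236 253 189 135 138 143 139 232 254 254 255 239 240 240 240 240 241 241 241 241 242
158 231 232 233 233 233 235 234 235 240 255 132 140 140 
[... 1447 characters left out ...]
 238
184 239 241 241 242 133  97 218 229 231 233 233 234 234 234 234 236 236 236 235 236 237 237 237 238 238 238 237 239
186 229 240 241 242 240 118 220 232 232 232 232 233 233 233 234 234 235 236 235 235 236 235 237 237 237 237 238 237
188 226 229 240 241 242 238 231 230 231 231 231 234 233 234 235 234 234 235 235 236 235 236 236 237 238 238 237 238
190 227 227 232 240 239 231 230 231 231 231 231 233 232 233 233 233 233 234 235 235 236 236 236 238 237 235 238 237
192 228 227 228 231 227 229 230 229 231 231 232 231 232 233 233 233 232 234 235 235 234 235 236 236 236 236 236 237
194 226 226 226 228 229 228 229 230 230 232 231 232 230 232 232 233 233 235 233 233 234 234 234 235 235 236 236 237
```

The shaft top centre is at (255,166), as predicted. Its flat's edge runs diagonally with its normal up and right, so the flat stands at about 85–90 degrees, which the lever keeps me from gripping square. I'll turn it by friction first.

```bash

python3 -m crank '[{"xyz":[0.03,-0.07,1],"twist":[0,0,0],"jaw":32},{"xyz":[0.03,-0.07,2],"twist":[0,0,0],"jaw":32},{"xyz":[0.03,-0.07,2.9],"twist":[0,0,0],"jaw":32},{"xyz":[0.03,-0.07,3.5],"twist":[0,0,0],"jaw":32},{"xyz":[0.03,-0.07,3.8],"twist":[0,0,0],"jaw":32}]' 30
python3 -m crank '[{"xyz":[0,0,0],"twist":[0,0,0],"jaw":20},{"xyz":[0,0,0],"twist":[0,0,0],"jaw":8},{"xyz":[0,0,0],"twist":[0,0,0],"jaw":8},{"xyz":[0,0,0],"twist":[0,0,0],"jaw":8}]' 30
python3 -c "
from h import *
print(go([.551,.0593,.106],np.radians(42)))"
```

```text
time: 10.65
ee_pos: [0.5507, 0.0592, 0.1059]
orientation: [-0.002, 0.41, 0.912, -0.001]
force: [0.7, -0.5, -0.3]
gripper_width: 0.0317
gripper_force: 0.0
time: 11.15
ee_pos: [0.5517, 0.0581, 0.1092]
orientation: [-0.0, 0.41, 0.912, -0.001]
force: [-3.6, -4.6, -0.5]
gripper_width: 0.0124
gripper_force: 30.0
[[0.03, 0.01, 0.06], [-0.01, 0.0, -0.04], [0.01, 0.02, 17.96]]
```

```bash

python3 -m crank '[{"xyz":[0.03,0.01,0.06],"twist":[0,0,0],"jaw":26},{"xyz":[0.03,0.01,0.06],"twist":[0,0,0],"jaw":26},{"xyz":[0.03,0.01,0.06],"twist":[0,0,1],"jaw":26},{"xyz":[0.03,0.01,0.06],"twist":[0,0,2],"jaw":26}]' 30
python3 -m crank '[{"xyz":[0,0,0],"twist":[0,0,0],"jaw":8},{"xyz":[0,0,0],"twist":[0,0,0],"jaw":8},{"xyz":[0,0,0],"twist":[0,0,0],"jaw":8}]' 30
python3 -m crank '[{"xyz":[0,0,0],"twist":[0,0,0],"jaw":26},{"xyz":[0,0,0],"twist":[0,0,0],"jaw":26},{"xyz":[0,0,0],"twist":[0,0,-1],"jaw":26},{"xyz":[0,0,0],"twist":[0,0,-2],"jaw":26},{"xyz":[0,0,0],"twist":[0,0,-2.7],"jaw":26}]' 30
python3 -m crank '[{"xyz":[0,0,0],"twist":[0,0,0],"jaw":8},{"xyz":[0,0,0],"twist":[0,0,0],"jaw":8},{"xyz":[0,0,0],"twist":[0,0,0],"jaw":8}]' 30
```

```text
time: 11.65
ee_pos: [0.5527, 0.0609, 0.1062]
orientation: [0.001, 0.564, 0.826, 0.001]
force: [-0.2, 0.7, -0.3]
gripper_width: 0.0259
gripper_force: 0.0
time: 12.02
ee_pos: [0.5513, 0.0604, 0.1058]
orientation: [-0.0, 0.561, 0.828, -0.0]
force: [-4.1, -1.2, 5.9]
gripper_width: 0.0137
gripper_force: 30.0
time: 12.65
ee_pos: [0.5519, 0.0607, 0.105]
orientation: [0.0, 0.351, 0.936, 0.0]
force: [-1.7, 0.6, -1.0]
gripper_width: 0.026
gripper_force: 0.0
time: 13.02
ee_pos: [0.5502, 0.059, 0.1049]
orientation: [-0.001, 0.354, 0.935, -0.002]
force: [-4.3, -5.8, 2.2]
gripper_width: 0.0127
gripper_force: 30.0
```

The flat feels squarest near 52°. I turn it to the front, then verify.

```bash

python3 -m crank '[{"xyz":[0,0,0],"twist":[0,0,0.8],"jaw":8},{"xyz":[0,0,0],"twist":[0,0,1.6],"jaw":8},{"xyz":[0,0,0],"twist":[0,0,2.4],"jaw":8},{"xyz":[0,0,0],"twist":[0,0,3.2],"jaw":8},{"xyz":[0,0,0],"twist":[0,0,4],"jaw":8}]' 30
python3 -m crank '[{"xyz":[0,0,0],"twist":[0,0,0.8],"jaw":8},{"xyz":[0,0,0],"twist":[0,0,1.5],"jaw":8},{"xyz":[0,0,0],"twist":[0,0,1.5],"jaw":8}]' 30
python3 -c "
from h import *
print(go([.551,.0593,.106],np.radians(-8)))"
```

```text
time: 13.65
ee_pos: [0.5511, 0.0601, 0.1049]
orientation: [-0.0, 0.654, 0.756, -0.001]
force: [-1.7, -1.4, 1.1]
gripper_width: 0.0126
gripper_force: 30.0
time: 14.02
ee_pos: [0.5515, 0.0604, 0.105]
orientation: [-0.0, 0.745, 0.667, -0.0]
force: [0.1, -1.0, -1.7]
gripper_width: 0.0123
gripper_force: 30.0
[[-0.02, -0.01, -0.02], [-0.0, 0.0, 0.16], [-0.0, -0.0, -17.84]]
```

```bash

python3 -m crank '[{"xyz":[-0.02,-0.01,-0.02],"twist":[0,0,0],"jaw":26},{"xyz":[-0.02,-0.01,-0.02],"twist":[0,0,0],"jaw":26},{"xyz":[-0.02,-0.01,-0.02],"twist":[0,0,-1],"jaw":26},{"xyz":[-0.02,-0.01,-0.02],"twist":[0,0,-1.84],"jaw":26}]' 30
python3 -m crank '[{"xyz":[0,0,0],"twist":[0,0,0],"jaw":8},{"xyz":[0,0,0],"twist":[0,0,0],"jaw":8},{"xyz":[0,0,0],"twist":[0,0,0],"jaw":8},{"xyz":[0,0,0],"twist":[0,0,0],"jaw":8}]' 30
python3 -m crank '[{"xyz":[0,0,0],"twist":[0,0,0],"jaw":26},{"xyz":[0,0,0],"twist":[0,0,0],"jaw":26},{"xyz":[0,0,0],"twist":[0,0,1],"jaw":26},{"xyz":[0,0,0],"twist":[0,0,2],"jaw":26},{"xyz":[0,0,0],"twist":[0,0,3]
,"jaw":26}]' 30
python3 -m crank '[{"xyz":[0,0,0],"twist":[0,0,1],"jaw":26},{"xyz":[0,0,0],"twist":[0,0,1],"jaw":8},{"xyz":[0,0,0],"twist":[0,0,1],"jaw":8},{"xyz":[0,0,0],"twist":[0,0,1],"jaw":8},{"xyz":[0,0,0],"twist":[0,0,1],"jaw":8}]' 30
```

```text
time: 14.52
ee_pos: [0.5512, 0.0597, 0.1064]
orientation: [0.0, 0.627, 0.779, 0.0]
force: [0.1, 0.5, -0.4]
gripper_width: 0.0259
gripper_force: 0.0
time: 15.02
ee_pos: [0.5508, 0.0596, 0.1063]
orientation: [-0.0, 0.629, 0.777, -0.0]
force: [-2.5, -0.2, 1.8]
gripper_width: 0.0119
gripper_force: 30.0
time: 15.65
ee_pos: [0.5513, 0.0596, 0.1061]
orientation: [0.0, 0.811, 0.586, 0.0]
force: [0.2, 0.2, -0.1]
gripper_width: 0.0259
gripper_force: 0.0
time: 16.27
ee_pos: [0.5521, 0.0592, 0.1063]
orientation: [0.001, 0.857, 0.516, 0.001]
force: [4.7, -2.9, -3.2]
gripper_width: 0.0132
gripper_force: 30.0
```

```bash

python3 -m crank '[{"xyz":[0,0,0],"twist":[0,0,0],"jaw":26},{"xyz":[0,0,0],"twist":[0,0,0],"jaw":26},{"xyz":[0,0,0],"twist":[0,0,-1],"jaw":26},{"xyz":[0,0,0],"twist":[0,0,-2],"jaw":26},{"xyz":[0,0,0],"twist":[0,0,-3],"jaw":26}]' 30 >/dev/null
python3 -m crank '[{"xyz":[0,0,0],"twist":[0,0,-1],"jaw":26},{"xyz":[0,0,0],"twist":[0,0,-2],"jaw":26},{"xyz":[0,0,0],"twist":[0,0,-3],"jaw":8},{"xyz":[0,0,0],"twist":[0,0,-3],"jaw":8},{"xyz":[0,0,0],"twist":[0,0,-3],"jaw":8}]' 30 >/dev/null
python3 -m crank '[{"xyz":[0,0,0],"twist":[0,0,0],"jaw":8},{"xyz":[0,0,0],"twist":[0,0,0],"jaw":8}]' 30
python3 -m crank '[{"xyz":[0,0,0],"twist":[0,0,0],"jaw":26},{"xyz":[0,0,0],"twist":[0,0,0],"jaw":26},{"xyz":[0,0,0],"twist":[0,0,1],"jaw":26},{"xyz":[0,0,0],"twist":[0,0,2],"jaw":26},{"xyz":[0,0,0],"twist":[0,0,3],"jaw":26}]' 30 >/dev/null
python3 -m crank '[{"xyz":[0,0,0],"twist":[0,0,0],"jaw":8},{"xyz":[0,0,0],"twist":[0,0,0],"jaw":8},{"xyz":[0,0,0],"twist":[0,0,0],"jaw":8},{"xyz":[0,0,0],"twist":[0,0,0],"jaw":8}]' 30
```

```text
time: 17.77
ee_pos: [0.5504, 0.0598, 0.1061]
orientation: [-0.001, 0.485, 0.875, -0.0]
force: [-3.0, 1.1, 2.0]
gripper_width: 0.0127
gripper_force: 30.0
time: 18.9
ee_pos: [0.5511, 0.0595, 0.1063]
orientation: [0.0, 0.694, 0.72, -0.0]
force: [-0.6, -1.1, 1.8]
gripper_width: 0.0117
gripper_force: 30.0
```

```bash

python3 -m crank '[{"xyz":[0,0,0],"twist":[0,0,0.7],"jaw":8},{"xyz":[0,0,0],"twist":[0,0,1.4],"jaw":8},{"xyz":[0,0,0],"twist":[0,0,1.4],"jaw":8},{"xyz":[0,0,0],"twist":[0,0,1.4],"jaw":26},{"xyz":[0,0,0],"twist":[0,0,1.4],"jaw":26}]' 30 >/dev/null
python3 -m crank '[{"xyz":[0,0,0],"twist":[0,0,1],"jaw":26},{"xyz":[0,0,0],"twist":[0,0,2.1],"jaw":26},{"xyz":[0,0,0],"twist":[0,0,2.1],"jaw":8},{"xyz":[0,0,0],"twist":[0,0,2.1],"jaw":8},{"xyz":[0,0,0],"twist":[0,0,2.1],"jaw":8}]' 30 >/dev/null
python3 -m crank '[{"xyz":[0,0,0],"twist":[0,0,0],"jaw":8},{"xyz":[0,0,0],"twist":[0,0,0],"jaw":8}]' 30
python3 -m crank '[{"xyz":[0,0,0],"twist":[0,0,0],"jaw":26},{"xyz":[0,0,0],"twist":[0,0,-1],"jaw":26},{"xyz":[0,0,0],"twist":[0,0,-2],"jaw":26},{"xyz":[0,0,0],"twist":[0,0,-3],"jaw":26},{"xyz":[0,0,0],"twist":[0,0,-4],"jaw":26}]' 30 >/dev/null
python3 -m crank '[{"xyz":[0,0,0],"twist":[0,0,-1],"jaw":8},{"xyz":[0,0,0],"twist":[0,0,-1],"jaw":8},{"xyz":[0,0,0],"twist":[0,0,-1],"jaw":8},{"xyz":[0,0,0],"twist":[0,0,-1],"jaw":8}]' 30
```

```text
time: 20.4
ee_pos: [0.5518, 0.0591, 0.1063]
orientation: [0.001, 0.878, 0.478, 0.0]
force: [3.9, -2.9, -3.3]
gripper_width: 0.0133
gripper_force: 30.0
time: 21.52
ee_pos: [0.5507, 0.0603, 0.1061]
orientation: [-0.001, 0.595, 0.804, 0.0]
force: [0.3, 2.8, -1.5]
gripper_width: 0.0124
gripper_force: 30.0
```

```bash

python3 -m crank '[{"xyz":[0,0,0],"twist":[0,0,0],"jaw":22},{"xyz":[0,0,0],"twist":[0,0,0.8],"jaw":22},{"xyz":[0,0,0],"twist":[0,0,1.7],"jaw":22},{"xyz":[0,0,0],"twist":[0,0,1.7],"jaw":8},{"xyz":[0,0,0],"twist":[0,0,1.7],"jaw":8}]' 40 >/dev/null
python3 -m crank '[{"xyz":[0,0,0],"twist":[0,0,0],"jaw":8},{"xyz":[0,0,0],"twist":[0,0,0],"jaw":8},{"xyz":[0,0,0],"twist":[0,0,0.5],"jaw":8},{"xyz":[0,0,0],"twist":[0,0,1.1],"jaw":8},{"xyz":[0,0,0],"twist":[0,0,1.1],"jaw":8}]' 40
python3 -m crank '[{"xyz":[0,0,0],"twist":[0,0,0],"jaw":8},{"xyz":[0,0,0],"twist":[0,0,0],"jaw":22},{"xyz":[0,0,0],"twist":[0,0,0],"jaw":22},{"xyz":[0,0,0],"twist":[0,0,1],"jaw":22},{"xyz":[0,0,0],"twist":[0,0,2.2],"jaw":22}]' 30 >/dev/null
python3 -m crank '[{"xyz":[0,0,0],"twist":[0,0,0],"jaw":8},{"xyz":[0,0,0],"twist":[0,0,0],"jaw":8},{"xyz":[0,0,0],"twist":[0,0,0],"jaw":8},{"xyz":[0,0,0],"twist":[0,0,0],"jaw":8}]' 30
python3 -m crank '[{"xyz":[0,0,0],"twist":[0,0,0],"jaw":22},{"xyz":[0,0,0],"twist":[0,0,-1],"jaw":22},{"xyz":[0,0,0],"twist":[0,0,-2],"jaw":22},{"xyz":[0,0,0],"twist":[0,0,-3],"jaw":22},{"xyz":[0,0,0],"twist":[0,0,-4],"jaw":22}]' 30 >/dev/null
python3 -m crank '[{"xyz":[0,0,0],"twist":[0,0,-1],"jaw":8},{"xyz":[0,0,0],"twist":[0,0,-1],"jaw":8},{"xyz":[0,0,0],"twist":[0,0,-1],"jaw":8},{"xyz":[0,0,0],"twist":[0,0,-1],"jaw":8},{"xyz":[0,0,0],"twist":[0,0,-1],"jaw":8}]' 30
```

```text
time: 22.78
ee_pos: [0.5512, 0.0594, 0.1062]
orientation: [0.0, 0.771, 0.637, 0.0]
force: [0.3, -2.8, -0.2]
gripper_width: 0.0116
gripper_force: 40.0
time: 23.9
ee_pos: [0.5516, 0.0594, 0.1063]
orientation: [0.0, 0.873, 0.487, 0.0]
force: [3.8, -2.5, -1.8]
gripper_width: 0.0124
gripper_force: 30.0
time: 25.15
ee_pos: [0.551, 0.0599, 0.1062]
orientation: [-0.0, 0.586, 0.81, 0.0]
force: [2.9, 1.9, -3.2]
gripper_width: 0.013
gripper_force: 30.0
```

```bash

python3 -m crank '[{"xyz":[0,0,0],"twist":[0,0,0],"jaw":22},{"xyz":[0,0,0],"twist":[0,0,1],"jaw":22},{"xyz":[0,0,0],"twist":[0,0,2],"jaw":22},{"xyz":[0,0,0],"twist":[0,0,3],"jaw":22},{"xyz":[0,0,0],"twist":[0,0,3],"jaw":22}]' 40 >/dev/null
python3 -m crank '[{"xyz":[0,0,0],"twist":[0,0,0],"jaw":8},{"xyz":[0,0,0],"twist":[0,0,0],"jaw":8},{"xyz":[0,0,0],"twist":[0,0,0],"jaw":8},{"xyz":[0,0,0],"twist":[0,0,-0.4],"jaw":8},{"xyz":[0,0,0],"twist":[0,0,-0.4],"jaw":8}]' 40
python3 -m crank '[{"xyz":[0,0,0],"twist":[0,0,0],"jaw":8},{"xyz":[0,0,0],"twist":[0,0,0],"jaw":26},{"xyz":[0,0,0],"twist":[0,0,0],"jaw":26},{"xyz":[0,0,-1],"twist":[0,0,0],"jaw":40},{"xyz":[0,0,-2],"twist":[0,0,0],"jaw":50}]' 30
python3 - <<'E'
from h import *
print(go([.562,-.282,.21],np.radians(-8)),go([.556,-.33,.20],np.radians(-8)))
E
```

```text
time: 26.4
ee_pos: [0.5512, 0.0594, 0.1062]
orientation: [0.0, 0.753, 0.658, -0.0]
force: [1.5, -1.1, -0.2]
gripper_width: 0.0112
gripper_force: 40.0
time: 27.02
ee_pos: [0.55, 0.0598, 0.2064]
orientation: [-0.001, 0.753, 0.658, -0.001]
force: [0.7, -0.0, -0.0]
gripper_width: 0.0439
gripper_force: 0.0
[[-6.74, 1.15, -0.07], [-0.01, 0.0, 0.03], [-0.0, -0.02, -17.97]] [[-7.71, 1.17, 0.13], [-0.01, 0.0, 0.03], [-0.0, -0.02, -17.97]]
```

```bash

python3 -m crank '[{"xyz":[-1.2,0.1,-0.2],"twist":[0,0,0],"jaw":60},{"xyz":[-2.4,0.35,-0.2],"twist":[0,0,0],"jaw":60},{"xyz":[-3.6,0.6,-0.2],"twist":[0,0,0],"jaw":60},{"xyz":[-4.8,0.85,-0.2],"twist":[0,0,0],"jaw":60},{"xyz":[-6,1.1,-0.1],"twist":[0,0,0],"jaw":60}]' 30 >/dev/null
python3 -m crank '[{"xyz":[-0.74,0.05,0],"twist":[0,0,0],"jaw":60},{"xyz":[-0.74,0.05,0],"twist":[0,0,0],"jaw":60},{"xyz":[-0.74,0.05,0],"twist":[0,0,0],"jaw":60}]' 30
python3 - <<'E'
from h import *
import json
c=camera_info("wrist");im=get_image("wrist");cv2.imwrite("pics/x9.png",im[...,::-1]);json.dump({k:np.array(v).tolist() for k,v in c.items()},open("x9.json","w"))
for k in("rotor","set_screw","hub_grip"):
  for d in search_frame(k,"wrist")[:3]: print(k,round(d["p"],2),np.round(d["location"],3),proj("wrist",d["location"],c).round(0))
u,v=map(int,proj("wrist",[.562,-.282,.045],c)[0]); print(u,v)
cr=im[v-50:v+50,u-66:u+66]; cv2.imwrite("pics/c9.png",cv2.resize(cr,(792,600),interpolation=cv2.INTER_CUBIC)[...,::-1])
E
```

```text
time: 28.02
ee_pos: [0.5626, -0.2813, 0.211]
orientation: [-0.001, 0.753, 0.658, 0.0]
force: [0.0, 0.9, -0.3]
gripper_width: 0.0597
gripper_force: 0.0
rotor 0.83 [ 0.565 -0.278  0.022] [[260. 157.]]
rotor 0.79 [ 0.532 -0.174  0.022] [[218.  69.]]
rotor 0.57 [ 0.454 -0.265  0.029] [[165. 160.]]
set_screw 0.82 [ 0.528 -0.175  0.025] [[213.  70.]]
set_screw 0.71 [ 0.563 -0.282  0.023] [[259. 161.]]
hub_grip 0.93 [ 0.533 -0.177  0.025] [[218.  71.]]
hub_grip 0.82 [ 0.56  -0.278  0.021] [[256. 158.]]
hub_grip 0.65 [ 0.453 -0.268  0.029] [[165. 163.]]
257 165
```

View pics/c9.png

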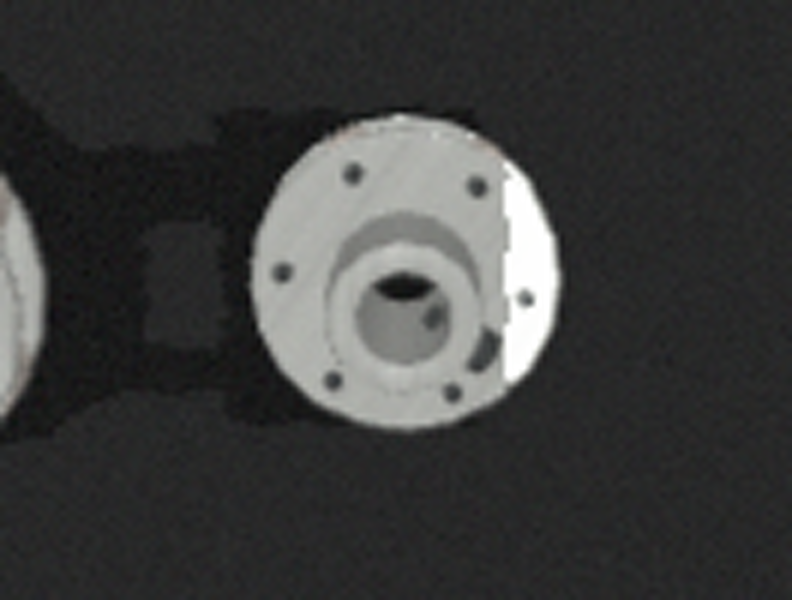

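The crop shows the small white rotor: hub rim centre at (405,315), disc centre (405,272), screw head at (487,350).

```bash
python3 - <<'E'
from h import *
import json;c=json.load(open("x9.json"))
q=lambda x,y,z:ray("wrist",(257-66+x/6-.4,165-50+y/6-.4),z,c)
a=q(405,315,.05);b=q(405,272,.022);s=q(487,350,.031);t=q(435,317,.031);print(a,b,s,t)
m=(a+b)/2
for k in(s,t): d=(k-m)[:2]; print(np.hypot(*d),np.degrees(np.arctan2(d[1],d[0])))
print(q(405,430,.022)[:2],q(405,115,.022)[:2],q(252,272,.022),q(560,272,.022))
E
```

```text
[ 0.56208343 -0.28218806  0.05      ] [ 0.56232482 -0.2806518   0.022     ] [ 0.57651146 -0.29630857  0.031     ] [ 0.56721573 -0.28827852  0.031     ]
0.02064875829252277 -46.14065350376297
0.00849449548512804 -53.84427928528683
[ 0.55787983 -0.31351148] [ 0.56649879 -0.24979574] [ 0.53208985 -0.27654948  0.022     ] [ 0.59295516 -0.28480776  0.022     ]
```

Screw yaw is about −47° in the world, rotor axis (0.562,−0.2815). I'll grip with the fingers 55° from the screw line, which keeps the body clear of the lever at the pump.

```bash

python3 -m crank '[{"xyz":[0,-0.01,0.8],"twist":[0,0,-0.8],"jaw":50},{"xyz":[0,-0.01,1.6],"twist":[0,0,-1.6],"jaw":46},{"xyz":[0,-0.01,2.5],"twist":[0,0,-1.6],"jaw":46},{"xyz":[0,-0.01,3.3],"twist":[0,0,-1.6],"jaw":46},{"xyz":[0,-0.01,3.69],"twist":[0,0,-1.6],"jaw":46}]' 35
python3 -m crank '[{"xyz":[0,0,0],"twist":[0,0,0],"jaw":46},{"xyz":[0,0,0],"twist":[0,0,0],"jaw":34},{"xyz":[0,0,0],"twist":[0,0,0],"jaw":20},{"xyz":[0,0,0],"twist":[0,0,0],"jaw":20},{"xyz":[0,0,0],"twist":[0,0,0],"jaw":20}]' 35
python3 - <<'E'
from h import *
print(go([.5622,-.2815,.0265],np.radians(8)))
E
```

```text
time: 28.85
ee_pos: [0.5609, -0.2801, 0.0243]
orientation: [-0.002, 0.654, 0.757, -0.0]
force: [-0.9, -0.6, -0.7]
gripper_width: 0.0459
gripper_force: 0.0
time: 29.48
ee_pos: [0.5627, -0.2823, 0.0274]
orientation: [0.001, 0.654, 0.756, 0.0]
force: [-0.2, -0.1, 0.4]
gripper_width: 0.0204
gripper_force: 0.0
[[0.02, -0.01, 0.02], [0.01, 0.0, 0.03], [-0.01, 0.01, -17.97]]
```

Nothing between the fingers. I check where the rotor is from here before mending.

```bash
python3 - <<'E'
from h import *
c=camera_info("wrist");im=get_image("wrist");cv2.imwrite("pics/x10.png",im[...,::-1])
for k in("rotor","hub_grip"):
  for d in search_frame(k,"wrist")[:3]: print(k,round(d["p"],2),np.round(d["location"],3),proj("wrist",d["location"],c).round(0))
print("hub top,disc,tcp,rim",proj("wrist",[[.5622,-.2815,.05],[.5622,-.2815,.022],tool()[0],[.5622,-.2665,.05],[.5622,-.2965,.05],[.5622,-.2505,.022],[.5772,-.2815,.05]],c).round(0).tolist())
g=cv2.cvtColor(im,cv2.COLOR_RGB2GRAY)
for y in range(110,330,6): print(y,' '.join('%3d'%v for v in g[y,150:366:8]))
s=get_image("scene"); cv2.imwrite("pics/x10s.png",s[...,::-1])
for d in search_frame("rotor","scene")[:3]: print(round(d["p"],2),np.round(d["location"],3))
E
```

```text
rotor 0.92 [ 0.562 -0.271  0.022] [[260. 212.]]
rotor 0.74 [ 0.532 -0.181  0.026] [[227.  44.]]
rotor 0.67 [ 0.458 -0.26   0.029] [[ 82. 174.]]
hub_grip 0.9 [ 0.457 -0.264  0.027] [[ 83. 180.]]
hub_grip 0.81 [ 0.56  -0.27   0.028] [[258. 213.]]
hub top,disc,tcp,rim [[258.0, 250.0], [258.0, 227.0], [258.0, 232.0], [262.0, 225.0], [254.0, 273.0], [266.0, 180.0], [286.0, 253.0]]
110  32  31  35  32  27  32  54  50  46  49  48  48  49  49  47  50  49  45  51  51  51  46  49  49  48  47  48
116  31  33  35  31  33  27  51  50  45  51  48  51  48  48  49  48  51  49  45  47  50  48  46  47  49  47  48
122  32  34  30  32  30  33  30  51  51  51  50  47  50  45  49  46  50  49  50  46  52  50  49  48  50  52  47
128  32  33  34  33  29  30  33  35  49  49  50  48  48  47  49  49  51  49  46  46  52  51  46  48  47  50  46
134  33  36  31  37  32  33  37  27  47  49  50  49  47  49  51  46  46  49  48  47  50  50  49  46  48  49  49
140  30  30  31  34  29  35  32  33  45  49  48  46  49  46  46  50  50  45  46  50  46  46  47  50  48  50  51
146  34  33  31  31  33  33  32  35  34  48  50  
[... 2805 characters left out ...]
0  47  47  47  49  47  49  36  43 100  38  42  41  41  39
302  39  40  45  38  39  34 100  40  45  49  50  49  48  48  49  49  51  49  50  38  42 100  36  42  43  42  40
308  43  38  38  43  44  60  72  73  74  73  74  71  75  73  74  71  75  73  73  74  76  74  49  40  40  44  40
314  51  51  54  51  52 137  84  81  83  83  84  86  84  82  81  81  82  81  80  80  88  82  91  75  70  74  73
320  49  55  57  53  50 155  97 100 102  99  97  97 101  99  98 100 100  98 100  97 162  97 157  85  85  84  84
326  52  51  53  51  55 170  99 101  99  99 100  96  98  96 100  97  97  96  99  98 100 113 177  83  85  83  84
0.86 [ 0.454 -0.256  0.028]
0.8 [ 0.538 -0.164  0.02 ]
0.64 [ 0.568 -0.271  0.024]
```

The image shows the hub untouched, with the fingertips above its rim: at row 236 they are really about 22 mm behind the reported TCP. That also explains the ball attempt. So I open, go 15 mm lower and grip.

```bash

python3 -m crank '[{"xyz":[0.01,0,0],"twist":[0,0,0],"jaw":46},{"xyz":[0.01,0,0],"twist":[0,0,0.5],"jaw":46},{"xyz":[0.01,0,0],"twist":[0,0,0.5],"jaw":46},{"xyz":[0.01,0,0.15],"twist":[0,0,0.5],"jaw":46},{"xyz":[0.01,0,0.29],"twist":[0,0,0.5],"jaw":46}]' 35
python3 -m crank '[{"xyz":[0,0,0],"twist":[0,0,0],"jaw":34},{"xyz":[0,0,0],"twist":[0,0,0],"jaw":20},{"xyz":[0,0,0],"twist":[0,0,0],"jaw":20},{"xyz":[0,0,0],"twist":[0,0,0],"jaw":20}]' 35
```

```text
time: 30.35
ee_pos: [0.5619, -0.2813, 0.0114]
orientation: [-0.0, 0.686, 0.727, -0.0]
force: [-0.7, 0.3, -0.8]
gripper_width: 0.0457
gripper_force: 0.0
time: 30.85
ee_pos: [0.5621, -0.2814, 0.0121]
orientation: [-0.0, 0.687, 0.727, -0.0]
force: [0.2, 0.2, -1.6]
gripper_width: 0.0309
gripper_force: 35.0
```

Gripped: 35 N on the hub. Now I lift, carry and turn it.

```bash

python3 -m crank '[{"xyz":[0,0,-0.7],"twist":[0,0,0],"jaw":20},{"xyz":[0,0,-1.6],"twist":[0,0,0],"jaw":20},{"xyz":[0,0,-2.5],"twist":[0,0,0],"jaw":20},{"xyz":[0,0,-3.1],"twist":[0,0,0],"jaw":20},{"xyz":[0,0,-3.2],"twist":[0,0,0],"jaw":20}]' 35
python3 - <<'E'
from h import *
print(go([.551,.0593,.172],np.radians(42)))
E
```

```text
time: 31.48
ee_pos: [0.5639, -0.2824, 0.1754]
orientation: [0.003, 0.687, 0.727, 0.001]
force: [0.1, 0.3, -1.7]
gripper_width: 0.031
gripper_force: 35.0
[[6.84, 0.13, 0.05], [0.02, 0.03, -3.87], [0.03, -0.03, 14.13]]
```

```bash

python3 -m crank '[{"xyz":[1.1,0,0],"twist":[0,0,-0.7],"jaw":20},{"xyz":[2.3,0,0],"twist":[0,0,-1.5],"jaw":20},{"xyz":[3.5,0.05,0],"twist":[0,0,-2.3],"jaw":20},{"xyz":[4.7,0.1,0],"twist":[0,0,-3.1],"jaw":20},{"xyz":[5.8,0.13,0],"twist":[0,0,-3.87],"jaw":20}]' 35
python3 - <<'E'
from h import *
print(go([.551,.0593,.172],np.radians(42)))
E
```

```text
time: 32.1
ee_pos: [0.5505, 0.0104, 0.1701]
orientation: [-0.001, 0.405, 0.914, -0.0]
force: [0.4, -0.3, -1.6]
gripper_width: 0.0307
gripper_force: 35.0
[[0.72, 0.66, -0.04], [-0.01, -0.01, 0.02], [0.02, -0.02, -17.98]]
```

```bash

python3 -m crank '[{"xyz":[0.36,0.33,0],"twist":[0,0,0],"jaw":20},{"xyz":[0.72,0.66,0],"twist":[0,0,0],"jaw":20},{"xyz":[0.72,0.66,0],"twist":[0,0,0],"jaw":20},{"xyz":[0.72,0.66,0],"twist":[0,0,0],"jaw":20}]' 35
python3 - <<'E'
from h import *
print(go([.551,.0593,.153],np.radians(42)))
c=camera_info("wrist");im=get_image("wrist");cv2.imwrite("pics/x11.png",im[...,::-1])
p=tool()[0]; b=p[2]-.012
print(proj("wrist",[[p[0],p[1],b+.05],[.551,.0593,.138]],c).round(1).tolist())
g=cv2.cvtColor(im,cv2.COLOR_RGB2GRAY)
for y in range(218,286,3): print(y,' '.join('%3d'%v for v in g[y,226:292:3]))
for k in("set_screw",):
  for d in search_frame(k,"wrist")[:2]: print(k,round(d["p"],2),np.round(d["location"],3),proj("wrist",d["location"],c).round(0))
E
```

```text
time: 32.6
ee_pos: [0.5518, 0.0567, 0.1709]
orientation: [-0.001, 0.407, 0.914, -0.001]
force: [0.3, 0.3, -2.4]
gripper_width: 0.031
gripper_force: 35.0
[[0.05, 0.02, 0.36], [-0.01, -0.01, 0.0], [0.01, -0.02, -18.0]]
[[257.6, 268.5], [259.6, 208.4]]
218 230 234 237 233 232 233 228 230 233 233 235 234 235 232 232 233 233 233 233 232 185  98
221 234 236 233 233 234 228 231 233 191 181 186 187 183 199 230 233 233 232 231 232 233 199
224 234 232 234 231 230 231 189 180 181 176 183 187 184 182 177 180 227 231 232 233 230 231
227 230 234 231 229 231 177 173 180 182 179 184 189 186 182 174 179 175 227 231 232 231 233
230 236 231 230 233 173 178 173 180 182 179 183 188 185 182 174 180 175 167 225 232 232 232
233 231 229 233 185 172 179 174 182 182 179 185 184 187 183 174 180 178 168 164 232 232 231
236  45 218 233 166 175 178 174 182 180 182 186 189 186 183 175 176 179 169 168 228 231  45
239  42 173 235 165 178 177 174 183 180 179 185 188 185 182 173 179 178 168 170 222 198  44
242  46 174 225 168 179 176 175 183 179 177 183 192 187 184 173 179 178 172 169 160 201  46
245  45 137 188 168 18
[... 666 characters left out ...]
184 177 180 181 172 162 153 229 232 235 211  39
269  38 202 235 235 229 159 168 175 184 182 183 176 181 180 171 162 152 229 229 232 225  39
272  38 214 235 233 230 168 167 175 185 184 183 176 181 179 173 163 156 233 232 228 154  43
275  38 255 237 233 233 202 167 175 186 182 182 175 181 178 175 163 175 233 232 227 125  38
278  39 255 243 232 234 235 180 179 184 182 182 175 181 176 173 172 232 232 232 229 255  38
281  42 215 224 228 234 233 231 196 190 183 184 175 181 178 187 227 233 229 229 119  60  42
284  41 217 174 170 232 233 233 239 239 204 198 190 199 232 236 232 234 230 161  59  57  43
set_screw 0.89 [0.544 0.062 0.18 ] [[254. 225.]]
set_screw 0.86 [ 0.449 -0.242  0.018] [[ 37. 287.]]
```

The hub bore's centre is at (258.5,269.7), against a predicted (257.6,268.5), so the rotor is centred within 0.6 mm. Lowering onto the shaft.

```bash

python3 -m crank '[{"xyz":[0.06,0.01,0.1],"twist":[0,0,0],"jaw":20},{"xyz":[0.06,0.01,0.3],"twist":[0,0,0],"jaw":20},{"xyz":[0.06,0.01,0.36],"twist":[0,0,0],"jaw":20},{"xyz":[0.06,0.01,0.36],"twist":[0,0,0],"jaw":20}]' 35
python3 -m crank '[{"xyz":[0,0,0.05],"twist":[0,0,0],"jaw":20},{"xyz":[0,0,0.1],"twist":[0,0,0],"jaw":20},{"xyz":[0,0,0.14],"twist":[0,0,0],"jaw":20},{"xyz":[0,0,0.14],"twist":[0,0,0],"jaw":20}]'
python3 -c "
from h import *
print(go([.551,.0593,.12],np.radians(42)),sensors.state()['torque'])"
```

```text
time: 33.2
ee_pos: [0.5505, 0.0596, 0.1535]
orientation: [-0.001, 0.407, 0.913, -0.0]
force: [0.1, -0.7, -1.5]
gripper_width: 0.0305
gripper_force: 35.0
time: 33.7
ee_pos: [0.5507, 0.0598, 0.147]
orientation: [-0.0, 0.407, 0.914, -0.0]
force: [-0.4, -0.1, -2.1]
gripper_width: 0.0308
gripper_force: 35.0
[[-0.01, -0.0, 0.54], [-0.0, -0.0, -0.0], [-0.0, 0.0, 18.0]] [-0.00875306 -0.17219626 -0.0013438 ]
```

```bash

python3 -m crank '[{"xyz":[0,0,0.12],"twist":[0,0,0],"jaw":20},{"xyz":[0,0,0.24],"twist":[0,0,0],"jaw":20},{"xyz":[0,0,0.36],"twist":[0,0,0],"jaw":20},{"xyz":[0,0,0.48],"twist":[0,0,0],"jaw":20},{"xyz":[0,0,0.48],"twist":[0,0,0],"jaw":20}]'
python3 -m crank '[{"xyz":[0,0,0.06],"twist":[0,0,0],"jaw":20},{"xyz":[0,0,0.12],"twist":[0,0,0],"jaw":20},{"xyz":[0,0,0.16],"twist":[0,0,0],"jaw":20},{"xyz":[0,0,0.16],"twist":[0,0,0],"jaw":20}]'
```

```text
time: 34.33
ee_pos: [0.5503, 0.0597, 0.1223]
orientation: [-0.001, 0.407, 0.914, -0.0]
force: [-0.6, 0.2, -1.4]
gripper_width: 0.0307
gripper_force: 35.0
time: 34.83
ee_pos: [0.5508, 0.0598, 0.115]
orientation: [-0.0, 0.407, 0.913, -0.0]
force: [0.2, -0.1, -1.1]
gripper_width: 0.0307
gripper_force: 35.0
```

The screw tip is past the shaft's top without resistance. On down to the shoulder.

```bash

python3 -m crank '[{"xyz":[0,0,0.07],"twist":[0,0,0],"jaw":20},{"xyz":[0,0,0.14],"twist":[0,0,0],"jaw":20},{"xyz":[0,0,0.2],"twist":[0,0,0],"jaw":20},{"xyz":[0,0,0.2],"twist":[0,0,0],"jaw":20}]'
python3 -m crank '[{"xyz":[0,0,0.04],"twist":[0,0,0],"jaw":20},{"xyz":[0,0,0.08],"twist":[0,0,0],"jaw":20},{"xyz":[0,0,0.12],"twist":[0,0,0],"jaw":20},{"xyz":[0,0,0.12],"twist":[0,0,0],"jaw":20}]'
python3 -c "
from h import *
print(sensors.state()['torque'])"
```

```text
time: 35.33
ee_pos: [0.5506, 0.0597, 0.1047]
orientation: [-0.0, 0.407, 0.914, -0.0]
force: [-1.1, 0.5, -2.1]
gripper_width: 0.0309
gripper_force: 35.0
time: 35.83
ee_pos: [0.551, 0.0598, 0.0995]
orientation: [0.0, 0.407, 0.913, 0.0]
force: [-1.1, -0.5, 0.6]
gripper_width: 0.0307
gripper_force: 35.0
[-0.08345194  0.0030153   0.02875707]
```

```bash

python3 -m crank '[{"xyz":[0,0,0.03],"twist":[0,0,0],"jaw":20},{"xyz":[0,0,0.06],"twist":[0,0,0],"jaw":20},{"xyz":[0,0,0.06],"twist":[0,0,0],"jaw":20},{"xyz":[0,0,0.06],"twist":[0,0,0],"jaw":20}]'
python3 - <<'E'
from h import *
c=camera_info("wrist");im=get_image("wrist");cv2.imwrite("pics/x12.png",im[...,::-1])
p=np.array([.551,.0596,0]);f=np.array([.990,-.139,0])
print("shaft top, hub top, disc, screw exp",proj("wrist",[p+[0,0,.138],p+[0,0,.11],p+.021*f+[0,0,.119]]).round(0).tolist())
s=np.array(sensors.state()["joints"]); print(s.round(2))
g=cv2.cvtColor(im,cv2.COLOR_RGB2GRAY)
for y in range(218,290,3): print(y,' '.join('%3d'%v for v in g[y,220:304:3]))
E
```

```text
time: 36.33
ee_pos: [0.5513, 0.0597, 0.0993]
orientation: [0.0, 0.407, 0.914, 0.0]
force: [-7.9, 0.2, 16.1]
gripper_width: 0.0308
gripper_force: 35.0
shaft top, hub top, disc, screw exp [[257.0, 268.0], [257.0, 241.0], [281.0, 274.0]]
[ 0.06  0.14  1.98 -0.    1.02 -0.67]
218 231 232 231 234 234 232 233 232 227 229 232 233 234 234 233 231 232 231 233 233 232 231 182  97  97 228 234 232
221 232 230 235 235 231 234 231 227 230 231 188 178 184 185 183 191 229 233 231 231 230 232 231 222 231 233 231 229
224 230 234 234 231 233 232 227 229 178 179 183 178 181 189 182 182 175 183 227 230 233 231 230 230 233 232 230 229
227 235 235 230 235 231 228 224 177 174 180 180 178 184 188 182 182 174 180 175 228 231 228 231 231 230 228 229 228
230 220 232 235 229 228 233 172 177 173 179 181 180 183 188 183 182 173 177 176 169 225 232 230 230 230 225 231 232
233 180 234 230 228 233 178 172 177 173 180 182 179 183 189 186 182 174 178 178 168 168 232 230 229 227 231 231 154
236  43  45  43 219 235 167 174 177 174 181 180 178 184 188 184 183 173 176 175 169 165 230 229  43  44  48  44  53
239  42  45  43
[... 1256 characters left out ...]
  42
272  36  41  39 215 236 234 228 167 157 191 192 194 187 193 195 168 173 162 157 232 231 230 152  38  43  39  40  44
275  36  43  41 255 235 231 231 200 144 178 188 191 184 194 177 177 173 164 172 233 232 227 171  38  43  39  42  45
278  41  43  37 254 241 230 233 233 180 159 181 192 163 173 180 179 174 175 230 231 232 227 255  37  38  39  46  45
281  42  41  39 102 180 228 233 233 230 196 187 178 183 175 180 177 190 227 234 229 230 222 219  76  40  36  46  42
284  39  40  33 103 215 220 232 230 232 238 238 205 198 189 199 231 236 232 234 228 221 217 219 115  35  36  45  46
287  36  40 201  98 212 216 217 227 231 236 240 236 236 232 236 235 231 228 229 226 217 218 219 210  42  41  45  45
```

The rotor is seated: z stopped rising at 16 N, and the shaft end is flush with the hub top, with the flat under the screw side. One last check that the lever is up, then hand in.

```bash
python3 - <<'E'
from h import *
for n in("scene","top"):
  get_image(n); print(n,[(round(d["p"],2),np.round(d["location"],3).tolist()) for d in search_frame("keeper_ball",n)[:3]])
s=sensors.state(); print(s["ee_pos"],s["force"],s["gripper_width"],s["gripper_force"])
print(hand_in())
E
```

```text
scene [(0.72, [0.57, 0.152, 0.227])]
top [(0.55, [0.568, 0.167, 0.277])]
[0.55127902 0.05972674 0.09927543] [-7.24339362 -1.00937821 15.90686831] 0.031111253639667286 35.00330433715135
the job is handed in; nothing more can be done
None
```

The job is handed in: the lever is up at its back stop, and the small white rotor is fully on the shoulder with its hub still gripped at 35 N. The screw sits over the flat facing the front, by my estimate within about 10 degrees. The fingers sit 50 degrees either side of the screw line, not square to it, to clear the raised lever.

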